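Fit the cup chuck in the dividing head and hold its index pin out

ROBOT

A 7-joint arm with a two-finger parallel gripper is mounted at the origin on a cart in front of the work surface, level with it; the furniture and walls round the work are solid. World frame = base frame: x ahead of the robot, y to its left, z up, the work surface at z = 0. Lengths are in m, angles in degrees, forces in N, time in s.
With the tool pointing down it reaches from about 0.4 to 0.925 m from the base axis. Payload 4.1 kg.
Tool frame: the origin (TCP) lies at the very end of the fingers, on their centre line; the grasp point (between the pads) lies 19 mm behind it; z points along the fingers, y is the direction in which the jaws open and shut (so a half turn about z gives the same grasp; the last joint's range is limited). The gripper opens to 85 mm and grips with 20 to 120 N. Pads are 22 mm wide; open, the fingers measure 114 mm over their backs; the gripper's body (76 mm by 85 mm) begins 54 mm behind the grasp point. The pads swing forward as they close: fully open they stand 13 mm farther back than shut.
Start: joints at [70.875, 22.827, 2.584, 88.041, -1.071, 69.15, -2.905], TCP at [0.151, -0.632, 0.231] pointing down, gripper open.
Joint ranges: [-161.44, 161.44], [-28.35, 127.94], [-78.24, 83.42], [0, 140.83], [-78.03, 258.03], [13.02, 114.36], [-168.23, 168.23]. Speed limits (degrees/s): [147.25, 147.25, 180, 180, 180, 180, 180].

INTERFACE

Orientations are given as [roll, pitch, yaw] about the fixed x, y, z axes, in that order (R = Rz(yaw) Ry(pitch) Rx(roll)).
In Python, from bench import r gives the robot as it stands.
- The arm moves only by the shell command python3 -m crank 'ROWS'. ROWS is JSON, a list of rows, each a list of 3 entries, a list of its own where there are three numbers: the shift along the tool's x, y, z in units of 40 mm (1.0 is 40 mm), then the turn about the tool's z in units of 10 degrees (1.0 is 10 degrees), then the finger opening in mm, from 0 to 85.4. In form: [[[tx, ty, tz], twist, grip], ...]. A call has 1 to 20 rows; each row shifts and turns the pose as measured when the row begins, along the tool's axes as they then stand; what a row does not reach is not made up. A row lasts 1/8 s, in which the tool goes at most 62.5 mm and 10.7 degrees, less where a joint would pass 70% of its speed; a pose out of reach is approached as far as the arm can. A call is refused whole if a number of a shift passes 1 or a number of a turn 1, either way. A call with a gripper value outside its range is refused whole. The fingers move at their own pace and stop on an object; the grip force is fixed at half the most. Time passes only in rows, so rows that do not move let the fingers close. It gives the time, the measured TCP pose, the force and the opening at its end, in the units of the state.
- r.state(): the state, without advancing time (a new reading comes with each control period).
- r.camera(name): name is "scene" or "side" or "wrist"; returns a dict with "img" (384x512x3 uint8, red, green, blue), "intrinsics" (3x3 intrinsics, pixels), "R" (3x3) and "t" (3): a world point X has camera coordinates R X + t; the wrist camera has in their place "T_tool_cam" (4x4, takes a point from camera to tool coordinates, whose origin is the TCP and whose axes are the flange's). Camera axes: x right, y down, z forward; pixel columns grow to the right and rows downward; lengths in m; the calibration is good to about 2 mm. The wrist camera is an equidistant fisheye: a pixel r from the principal point sees the ray r / f radians off the axis. A picture is of the moment at which its call begins: read the wrist's pose just before it. There is no depth.
- r.job_done(): hands the job in, once; it reports no verdict.
The state is a dict: "time": time; "qpos": joint angles; "joint_vel": joint speeds; "effort": joint torques, N m; "eef_pos": TCP position; "eef_rot": TCP orientation; "force": force on the tool from outside, world axes, zero at the start; "torque": the same for the moment, N m; "opening": finger opening in m.
Only numpy, scipy, OpenCV 4.12 (cv2) and the standard library are available. Lean on these libraries where they do the work, as an engineer would, in place of code of your own. Each camera call takes 0.05 s, during which the arm holds its last target.

TASK

Set up the dividing head for decorating cups: take the tall square-block chuck out of the wooden rack and push its square tenon fully home in the socket on top of the head, upright, while the index pin still sits in its hole and locks the head. Then let go of the chuck, grip the black knob of the sprung index pin, draw the pin all the way up to its stop and finish while still holding it there, clear of its hole, so that I can turn the head by hand. Leave the round chuck in the rack and do not push or knock over the two cups.

Things in the scene. Friction and masses are not known exactly. Their poses are not given: they have to be found in the camera images.
- chuck_grip (a point): Cup chuck: light-wood square block, thin cork pad on top (ends 30 mm above here). In either pocket of the rack. Point: centre of the block, 38 x 38 x 50 mm high, sides along this frame's x and y, z up; grip two opposite sides from above, the pair across the rack's y (the round chuck is 51 mm off along its x). 24 mm of tenon must be lifted clear of the rack. About 0.15 kg.
- cup_chuck: The same chuck; origin at the tenon's tip, 55 mm below chuck_grip. Tenon 24 x 24 mm, 24 mm long, sides along x and y, its lowest 4 mm tapered to 18 mm. Above it a shoulder plate 46 x 46 x 6 mm, then the block.
- chuck_shoulder (a point): Centre of the underside of the cup chuck's shoulder, at the tenon's root, 31 mm below chuck_grip, same axes. Fully home, the shoulder lies on the socket's rim and this point meets socket_mouth.
- socket_mouth (a point): Centre of the square socket's mouth on the head's round aluminium nose (66 mm across), 78 mm above the table; hole sides along this frame's x and y, z up. Hole 26 x 26 mm, 27 mm deep, flared to 32 mm in its top 3 mm; the chuck fits in all four quarter turns. Below: index plate 180 mm across, top at 46 mm, with 12 holes; it cannot turn while the pin is in, turns freely when out.
- knob_grip (a point): Centre of the index pin's black upright knob, 23 mm across (rim 25), 25 mm high, 124 mm above the table when in; grip from above. It is 75 mm from the socket's axis along index_base's +x. The seated chuck comes within 56 mm of its axis and is 138 mm high, so put the fingers on the knob's sides across index_base's y. 11 mm of thin rod below it, then a 19 mm sleeve on a grey arm (top at 92 mm).
- index_pin (a joint): How far the sprung index pin is drawn up, in m: 0 = in (the 10 mm thick pin stands 9 mm deep in a hole of the index plate), 0.018 = fully back on its stop. A spring pulls it down with about 4 N at 0 and 10 N at the stop; let go, it snaps back.
- index_base: Base of the dividing head: grey plate 226 x 124 x 12 mm fixed to the table, with a post and arm that carry the index pin. Origin on the table under the head's axis; +x points from that axis to the pin, z up. Place and yaw vary.
- chuck_rack: Wooden rack fixed to the table: block 170 x 74 mm, top 30 mm above the table, long along its own x; pockets at x = -40 and +40 mm, 28 mm square, 26 mm deep, hold the two chucks with their sides along the rack's x and y. Origin on the table under its centre.
- bowl_chuck_mid (a point): The other chuck, to be left in the rack: low round light-wood disc 58 mm across with a cork top; its centre. Its top is 13 mm above this point, 59 mm above the table.
- cup_near_mid (a point): Bisque-fired cup, 66 mm across, 59 mm high, standing on the table right of the dividing head; point half-way up its axis. To be left alone.
- cup_wheel_mid (a point): A like cup standing on the round banding wheel (302 mm across, top 39 mm above the table) left of the dividing head; point half-way up its axis, its rim 98 mm above the table. To be left alone.

How it is judged:
By the outcome, as a careful person would: the job done as asked, in the order asked, and still so for the second after the job is handed in, while the arm keeps its last pose, push and grip.
It also fails if it takes over 46 s, if anything falls off the work surface, if the arm or the gripper's body presses on something with over 40 N, if the wrist force passes 120 N, or if a joint passes its speed limit or range.

## Working session

There is one attempt and no reset: what is moved stays moved. The work goes in short steps, Python scripts to look and compute and a shell command to move; the robot and the scene stay as the last step left them, time stands still between calls to the robot, and variables do not carry over. Pictures are saved under pics/ and viewed, and the job is handed in when it is done.

```bash
ls; mkdir -p pics; python3 - <<'E'
from bench import r
import cv2,json,pickle
s=r.state();print(s)
for n in ["scene","side","wrist"]:
    c=r.camera(n);pickle.dump(c,open(f"pics/{n}0.pkl","wb"))
    cv2.imwrite(f"pics/{n}0.png",c["img"][:,:,::-1])
    print(n,{k:v for k,v in c.items() if k!="img"})
E
```

```text
pics
{'time': 0.0, 'qpos': array([70.87495587, 22.8742186 ,  2.5790055 , 88.11650859, -1.07196841,
       69.14824635, -2.90307051]), 'joint_vel': array([ 0.0731351 , -0.09734136,  0.02267227,  0.01055679,  0.0074934 ,
       -0.08157033,  0.04251409]), 'effort': array([-7.09065489e-06, -4.75122929e+01,  1.36441302e+00, -2.54222131e+01,
        1.13694990e-02,  9.47177847e-03,  8.86409367e-06]), 'eef_pos': array([ 0.15110347, -0.63152808,  0.23021896]), 'eef_rot': array([-1.79885382e+02,  7.02520564e-03,  1.34619290e+01]), 'force': array([0.05603332, 0.00683806, 0.18414147]), 'torque': array([ 0.04097712, -0.00205652, -0.03356526]), 'opening': 0.08525831506158327}
scene {'intrinsics': array([[388.34928079,   0.        , 260.56607882],
       [  0.        , 388.34928079, 189.53244662],
       [  0.        ,   0.        ,   1.        ]]), 'R': array([[-0.87432187, -0.48506194,  0.01661865],
       [-0.35745073,  0.62038557, -0.6981051 ],
       [ 0.32831425, -0.6163089 , -0.71580241]]), 't': array([0.46826637, 0.23749863, 1.1333401 ])}
side {'intrinsics': array([[458.42935555,   0.    
[... 157 characters left out ...]
6624 ,  0.02652683],
       [-0.02378111,  0.36070514, -0.93237668],
       [-0.01205073, -0.9326761 , -0.36051361]]), 't': array([0.50087696, 0.07661028, 1.59555573])}
wrist {'intrinsics': array([[297.31863964,   0.        , 253.71294624],
       [  0.        , 297.31863964, 196.88010621],
       [  0.        ,   0.        ,   1.        ]]), 'T_tool_cam': array([[ 4.11910932e-04, -9.45250283e-01, -3.26346032e-01,
         8.41242697e-02],
       [ 9.99999601e-01,  6.47879553e-04, -6.14371075e-04,
        -3.74268410e-05],
       [ 7.92167355e-04, -3.26345649e-01,  9.45250173e-01,
        -1.43115760e-01],
       [ 0.00000000e+00,  0.00000000e+00,  0.00000000e+00,
         1.00000000e+00]])}
```

View pics/scene0.png

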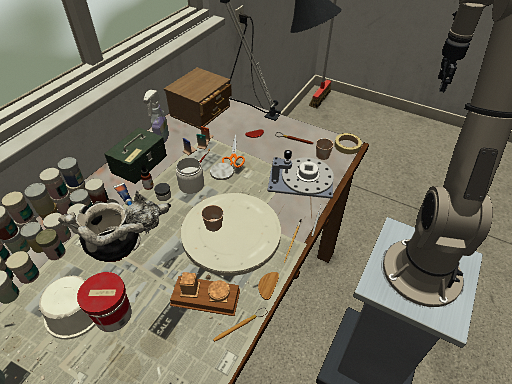

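View pics/side0.png

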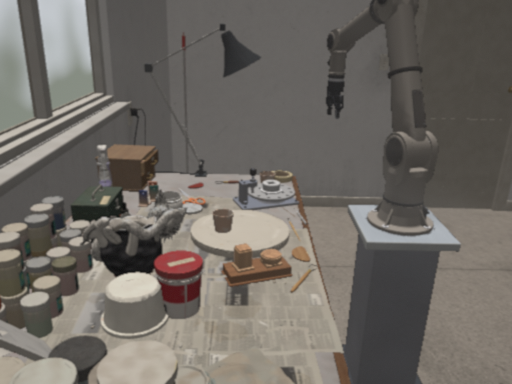

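View pics/wrist0.png

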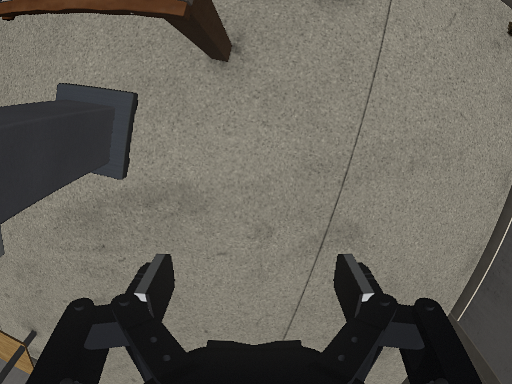

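The scene view shows the square chuck at about (187,283), the round one at (219,291), the nose at (308,170), the knob at (288,154), and the cups at (324,149) and (212,217). I'll write a helper and get rough positions from these.

```bash
cat > h.py <<'E'
import numpy as np,cv2,pickle
from scipy.spatial.transform import Rotation as Ro
def ray(c,uv,pose=None):
    K=c["intrinsics"];x=(uv[0]-K[0,2])/K[0,0];y=(uv[1]-K[1,2])/K[1,1]
    if "R" in c:
        d=c["R"].T@np.array([x,y,1.]);o=-c["R"].T@c["t"]
    else:
        th=np.hypot(x,y);d=np.array([np.sin(th)*x/th,np.sin(th)*y/th,np.cos(th)]) if th>0 else np.array([0,0,1.])
        T=c["T_tool_cam"];Rt=Ro.from_euler('xyz',pose[1],degrees=True).as_matrix()
        o=Rt@T[:3,3]+pose[0];d=Rt@T[:3,:3]@d
    return o,d/np.linalg.norm(d)
def plane(c,uv,z,pose=None):
    o,d=ray(c,uv,pose);return o+d*(z-o[2])/d[2]
def proj(c,X,pose=None):
    K=c["intrinsics"]
    if "R" in c: p=c["R"]@X+c["t"];return K[0,0]*p[0]/p[2]+K[0,2],K[1,1]*p[1]/p[2]+K[1,2]
    Rt=Ro.from_euler('xyz',pose[1],degrees=True).as_matrix();T=c["T_tool_cam"]
    p=T[:3,:3].T@(Rt.T@(np.asarray(X)-pose[0])-T[:3,3]);th=np.arctan2(np.hypot(p[0],p[1]),p[2]);a=np.arctan2(p[1],p[0])
    return K[0,0]*th*np.cos(a)+K[0,2],K[1,1]*th*np.sin(a)+K[1,2]
def snap(r,n,tag):
    s=r.state();c=r.camera(n);c["pose"]=(np.array(s["eef_pos"]),np.array(s["eef_rot"]))
    pickle.dump(c,open(f"pics/{n}{tag}.pkl","wb"));cv2.imwrite(f"pics/{n}{tag}.png",c["img"][:,:,::-1]);return c
def load(n,tag): return pickle.load(open(f"pics/{n}{tag}.pkl","rb"))
E
python3 - <<'E'
from h import *
c=load("scene",0);np.set_printoptions(precision=3,suppress=True)
for n,uv,z in [("chucktop",(188,277),.115),("bowl",(219,290),.059),("nose",(309,169),.078),("knob",(288,154),.13),("cupnear",(325,143),.059),("cupwheel",(212,210),.098),("rackL",(171,305),0),("rackR",(237,313),0),("rackRb",(240,293),.03),("tableedge",(366,145),0),("tableedge2",(232,383),0),("drawer",(215,73),.2),("lamp",(272,115),0)]:
    print(n,plane(c,uv,z))
im=c["img"][:,:,::-1]
a=cv2.resize(im[250:330,150:260],None,fx=6,fy=6,interpolation=2);cv2.imwrite("pics/rk.png",a)
a=cv2.resize(im[130:210,255:345],None,fx=7,fy=7,interpolation=2);cv2.imwrite("pics/hd.png",a)
E
```

```text
chucktop [0.523 0.402 0.115]
bowl [0.456 0.369 0.059]
nose [ 0.436 -0.156  0.078]
knob [ 0.508 -0.134  0.13 ]
cupnear [ 0.449 -0.337  0.059]
cupwheel [0.606 0.175 0.098]
rackL [0.565 0.444 0.   ]
rackR [ 0.399  0.376 -0.   ]
rackRb [0.413 0.336 0.03 ]
tableedge [ 0.325 -0.48   0.   ]
tableedge2 [0.318 0.531 0.   ]
drawer [ 0.937 -0.35   0.2  ]
lamp [ 0.741 -0.472  0.   ]
```

View pics/rk.png

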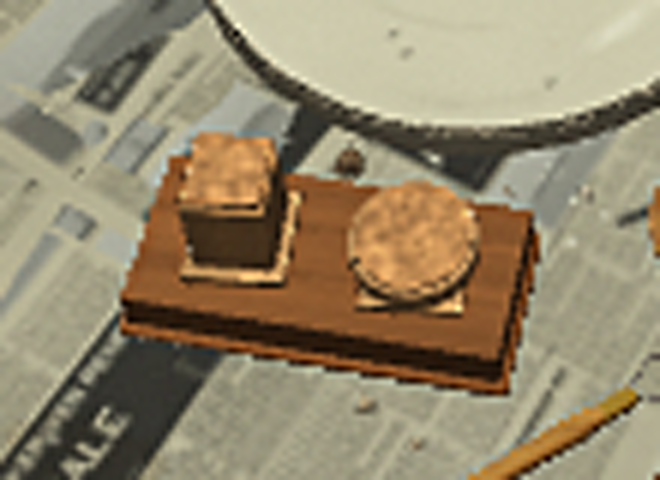

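View pics/hd.png

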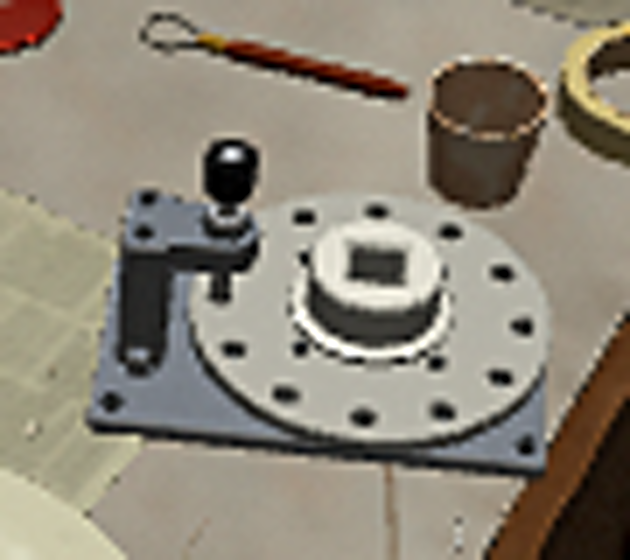

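```bash
python3 -m crank '[[[0.9,-0.9,-0.2],-0.05,85],[[0.9,-0.9,-0.2],-0.05,85],[[0.9,-0.9,-0.2],-0.05,85],[[0.9,-0.9,-0.2],-0.05,85],[[0.9,-0.9,-0.2],-0.05,85],[[0.9,-0.9,-0.1],-0.05,85],[[0.9,-0.9,0],-0.05,85],[[0.9,-0.9,0],0,85]]'
```

```text
time: 1.15
eef_pos: [0.3566, -0.2701, 0.2734]
eef_rot: [-179.8, 0.1, 16.6]
force: [1.5, -0.8, -0.5]
opening: 0.0849
```

```bash
python3 -m crank '[[[0.9,-0.8,0],0,85],[[0.9,-0.7,0],0,85],[[0.6,-0.5,0],0,85],[[0,0,0],0,85]]'; python3 - <<'E'
from bench import r
from h import *
c=snap(r,"wrist",1);print(c["pose"],r.state()["qpos"])
E
```

```text
time: 1.65
eef_pos: [0.4285, -0.1578, 0.2734]
eef_rot: [-179.8, 0.1, 17.1]
force: [-0.4, -1.9, 0.3]
opening: 0.0852
(array([ 0.42848744, -0.15775335,  0.27340326]), array([-1.79818043e+02,  5.74139982e-02,  1.70725807e+01])) [ 36.65833022   1.54603636 -21.89866931 109.15046024   0.5298425
  69.59167948 -58.49314004]
```

View pics/wrist1.png

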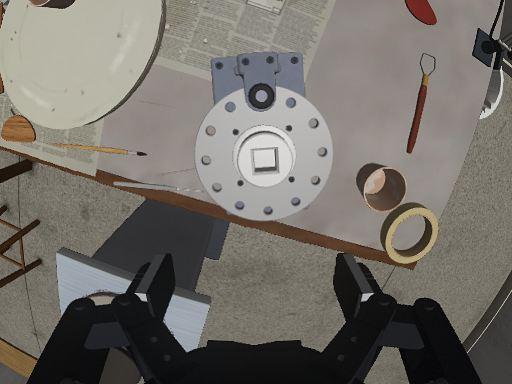

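The wrist view shows the nose at (265,158), the knob at (262,95) and the near cup at (381,187). I'll zoom in to measure them.

```bash
python3 - <<'E'
from h import *
c=load("wrist",1)
a=cv2.resize(c["img"][40:230,180:340,::-1],None,fx=3.1,fy=3.1,interpolation=cv2.INTER_CUBIC);cv2.imwrite("pics/w1z.png",a)
a=cv2.resize(c["img"][120:195,225:305,::-1],None,fx=8,fy=8,interpolation=cv2.INTER_CUBIC);cv2.imwrite("pics/w1n.png",a)
E
```

```text
(no output)
```

View pics/w1z.png

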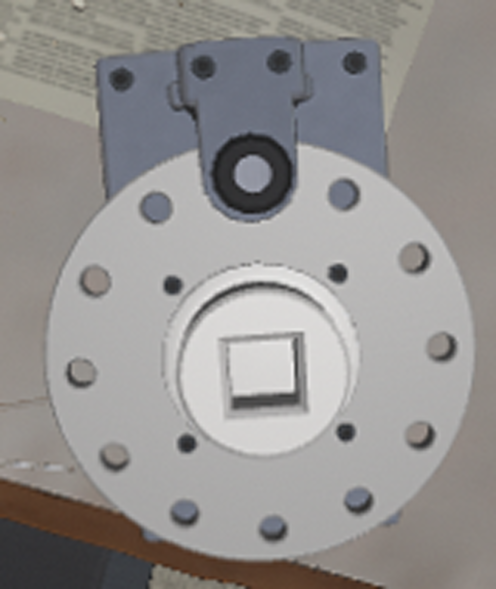

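View pics/w1n.png

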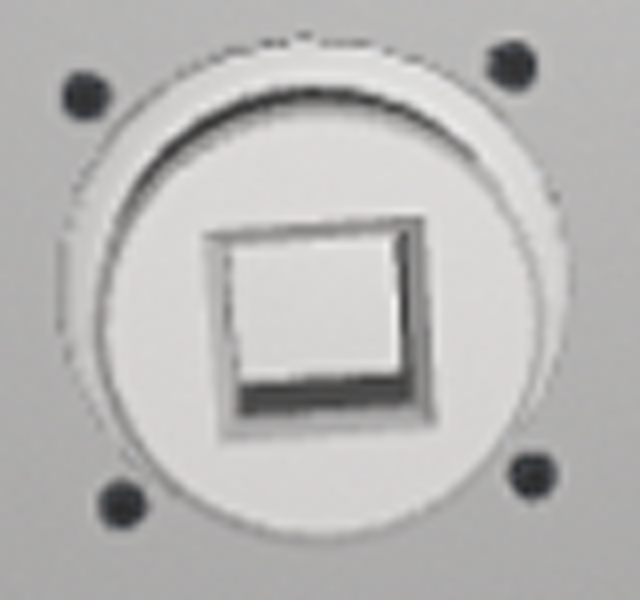

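```bash
python3 - <<'E'
from h import *
np.set_printoptions(precision=4,suppress=True)
c=load("wrist",1);p=c["pose"]
def q(pts,x0,y0,f,z): return np.array([plane(c,(x0+(x+.5)/f-.5,y0+(y+.5)/f-.5),z,p) for x,y in pts])
S=q([(204,234),(424,216),(436,422),(222,440)],225,120,8,.078);print("sock",S.mean(0))
for i in range(4):
    d=S[(i+1)%4]-S[i];print(np.linalg.norm(d)*1e3,np.degrees(np.arctan2(d[1],d[0])))
B=q([(86,95),(512,66),(533,474),(122,503)],225,120,8,.046);print("screws",B.mean(0))
for i in range(4):
    d=B[(i+1)%4]-B[i];print(np.linalg.norm(d)*1e3,np.degrees(np.arctan2(d[1],d[0])))
N=q([(100,320),(540,320),(318,90),(322,540)],225,120,8,.078);print("nose",N.mean(0),[np.linalg.norm(N[i]-N[i+1]) for i in (0,2)])
P=q([(46,355),(474,345),(255,142),(262,560)],180,40,3.1,.046);print("plate",P.mean(0),[np.linalg.norm(P[i]-P[i+1]) for i in (0,2)])
k=q([(252,173)],180,40,3.1,.1365)[0];print("knobtop",k);d=k-S.mean(0);print(np.linalg.norm(d[:2]),np.degrees(np.arctan2(d[1],d[0])))
G=q([(121,79),(354,62)],180,40,3.1,.012);d=G[1]-G[0];print("base scr",np.degrees(np.arctan2(d[1],d[0]))+90)
# side scene check
for n in("scene","side"):
    cc=load(n,0)
    for X in(S.mean(0),k):print(n,np.array(proj(cc,X)))
cs=load("scene",0)
E
```

```text
sock [ 0.4431 -0.1658  0.078 ]
31.755544902585953 -67.88421983305777
30.7647305506962 -158.46893417731067
31.588481195970033 112.25162257287771
30.838370944831503 21.843030135072503
screws [ 0.4429 -0.1656  0.046 ]
66.52123503345247 -68.6903209039688
66.43134778650516 -158.3632519355426
66.9276178696092 111.44572981652973
66.58919257173838 21.286466675784038
nose [ 0.4444 -0.1652  0.078 ] [np.float64(0.06405709598975769), np.float64(0.06707079792013391)]
plate [ 0.4449 -0.1647  0.046 ] [np.float64(0.1775936676272067), np.float64(0.17735810594462378)]
knobtop [ 0.5129 -0.1381  0.1365]
0.07506476733779344 21.63007337404625
base scr 21.567395278362483
scene [308.2047 166.6211]
scene [287.4063 151.3355]
side [271.0875 181.9259]
side [252.8289 168.722 ]
```

Socket at (0.443,-0.166), yaw 21.5°. The 75.1 mm from knob to axis agrees with the given 75 mm. Next, the rack.

```bash
python3 -m crank '[[[0.45,-1,0],-0.05,85],[[0.45,-1,0],-0.05,85],[[0.45,-1,0],-0.05,85],[[0.45,-1,0],-0.05,85],[[0.45,-1,0],-0.05,85],[[0.45,-1,0],-0.05,85],[[0.45,-1,0],-0.05,85],[[0.45,-1,0],-0.05,85],[[0.45,-1,0],-0.05,85],[[0.45,-1,0],0,85],[[0.45,-1,0],0,85],[[0.2,-0.8,0],0,85],[[0,-0.2,0],0,85],[[0,0,0],0,85]]'; python3 - <<'E'
from bench import r
from h import *
c=snap(r,"wrist",2);print(c["pose"],r.state()["qpos"])
E
```

```text
time: 3.45
eef_pos: [0.4766, 0.3481, 0.2669]
eef_rot: [179.3, 0.5, 18.9]
force: [0.4, 0.1, -0.5]
opening: 0.0849
(array([0.47663574, 0.34807443, 0.26692592]), array([179.34753858,   0.5357556 ,  18.90640875])) [  -5.22231116   20.4185274   -45.63772162   92.29392839   15.32819473
   74.48164274 -124.54781739]
```

View pics/wrist2.png

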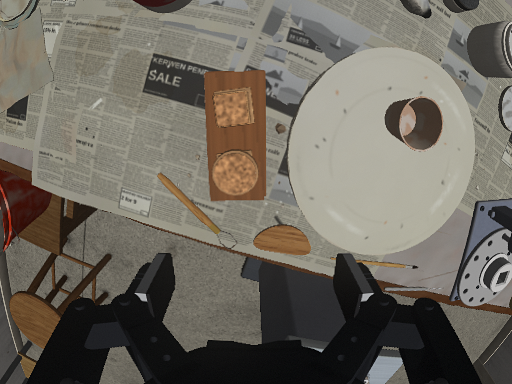

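The square chuck is at (232,107), the round one at (236,173), and the rack spans (205-266, 70-201). Zooming in.

```bash
python3 - <<'E'
from h import *
c=load("wrist",2)
a=cv2.resize(c["img"][60:210,190:280,::-1],None,fx=4,fy=4,interpolation=cv2.INTER_CUBIC);cv2.imwrite("pics/w2z.png",a)
a=cv2.resize(c["img"][78:138,202:267,::-1],None,fx=9,fy=9,interpolation=cv2.INTER_CUBIC);cv2.imwrite("pics/w2n.png",a)
E
```

```text
(no output)
```

View pics/w2z.png

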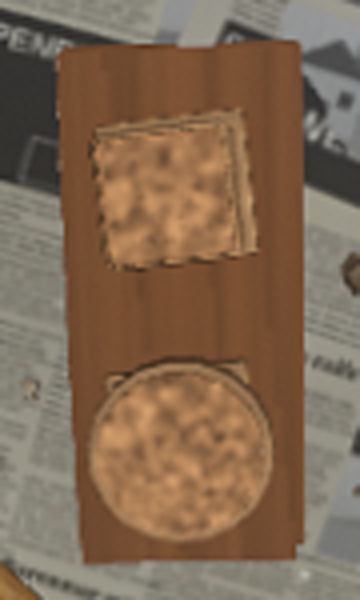

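View pics/w2n.png

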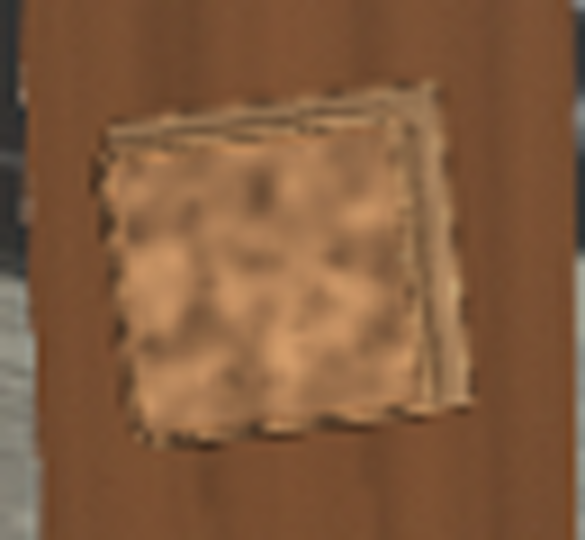

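```bash
python3 - <<'E'
from h import *
np.set_printoptions(precision=4,suppress=True)
c=load("wrist",2);p=c["pose"]
def q(pts,x0,y0,f,z): return np.array([plane(c,(x0+(x+.5)/f-.5,y0+(y+.5)/f-.5),z,p) for x,y in pts])
def rep(n,S):
    print(n,S.mean(0))
    for i in range(4):
        d=S[(i+1)%4]-S[i];print("  %.1f %.1f"%(np.linalg.norm(d)*1e3,np.degrees(np.arctan2(d[1],d[0]))))
rep("cork",q([(105,145),(400,118),(425,408),(148,442)],202,78,9,.091))
rep("rack",q([(60,56),(298,42),(302,548),(83,562)],190,60,4,.030))
N=q([(90,455),(272,450),(182,365),(181,540)],190,60,4,.059);b=N.mean(0);print("bowl",b,[np.linalg.norm(N[i]-N[i+1]) for i in (0,2)])
k=q([(105,145),(400,118),(425,408),(148,442)],202,78,9,.091).mean(0)-b;print(np.linalg.norm(k[:2]),np.degrees(np.arctan2(k[1],k[0])))
rep("shoulder",q([(432,85),(470,400),(432,85),(108,132)],202,78,9,.036))
cs=load("scene",0);print(proj(cs,k+b))
E
```

```text
cork [0.5373 0.3919 0.091 ]
  34.7 -66.8
  34.7 -156.4
  33.2 115.3
  36.0 26.0
rack [0.5005 0.3781 0.03  ]
  74.4 -68.6
  166.8 -160.2
  74.8 112.6
  168.4 19.7
bowl [0.4622 0.3652 0.059 ] [np.float64(0.055705213771267546), np.float64(0.05536674112700817)]
0.07963349039432836 19.599309938626217
shoulder [0.5514 0.3871 0.036 ]
  44.3 -154.4
  44.3 25.6
  44.9 116.3
  44.9 -63.7
(np.float64(186.98082369272117), np.float64(276.67344369226413))
```

```bash
python3 -m crank '[[[0.6,-0.2,0.5],-0.28,85],[[0.6,-0.2,0.8],-0.28,85],[[0.5,-0.1,0.8],0,85],[[0,0,0.8],0,85],[[0,0,0],0,85]]'; python3 - <<'E'
from bench import r
from h import *
c=snap(r,"wrist",3);print(c["pose"])
p=c["pose"];M=Ro.from_euler('xyz',p[1],degrees=True).as_matrix()
print((M.T@(np.array([.537,.392,.043])-p[0]))/.04)
E
```

```text
time: 4.12
eef_pos: [0.5417, 0.3773, 0.1481]
eef_rot: [178.8, 0.4, 23.7]
force: [-0.5, -0.5, -0.4]
opening: 0.0849
(array([0.54169816, 0.37731631, 0.14813504]), array([178.76896381,   0.43130553,  23.71029587]))
[ 0.05985688 -0.43970723  2.61915769]
```

View pics/wrist3.png

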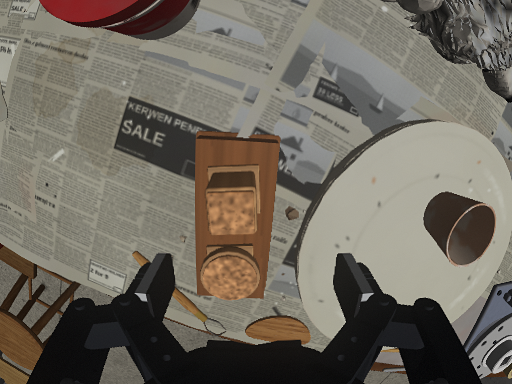

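The chuck's cork top is at about (232,213). I'll re-measure it from here.

```bash
python3 - <<'E'
from h import *
c=load("wrist",3)
a=cv2.resize(c["img"][155:250,190:280,::-1],None,fx=6,fy=6,interpolation=cv2.INTER_CUBIC);cv2.imwrite("pics/w3z.png",a)
E
```

```text
(no output)
```

View pics/w3z.png

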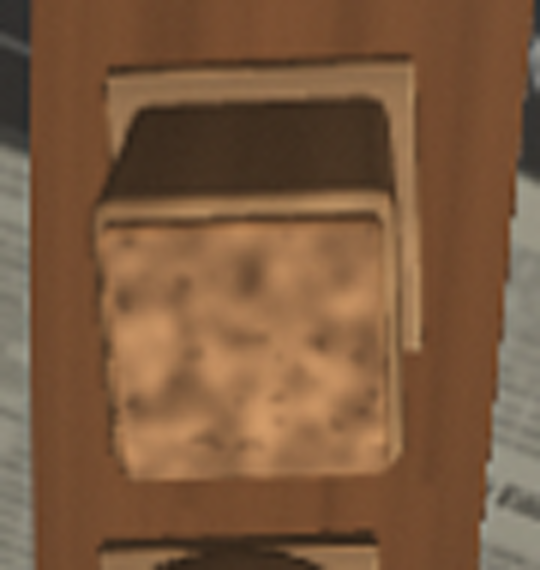

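```bash
python3 - <<'E'
from h import *
np.set_printoptions(precision=4,suppress=True)
c=load("wrist",3);p=c["pose"]
def q(pts,x0,y0,f,z): return np.array([plane(c,(x0+(x+.5)/f-.5,y0+(y+.5)/f-.5),z,p) for x,y in pts])
def rep(n,S):
    print(n,S.mean(0))
    for i in range(4):
        d=S[(i+1)%4]-S[i];print("  %.1f %.1f"%(np.linalg.norm(d)*1e3,np.degrees(np.arctan2(d[1],d[0]))))
rep("cork",q([(100,225),(378,218),(387,465),(125,478)],190,155,6,.091))
rep("shoulder",q([(106,70),(414,62),(414,350),(414,350)],190,155,6,.036))
N=q([(106,70),(414,62),(414,350)],190,155,6,.036);print((N[0]+N[2])/2)
E
```

```text
cork [0.5375 0.3926 0.091 ]
  33.0 -65.2
  32.4 -154.4
  32.9 116.7
  33.5 25.8
shoulder [0.5416 0.3824 0.036 ]
  45.3 -65.3
  45.6 -156.0
  0.0 0.0
  63.9 69.2
[0.5369 0.3927 0.036 ]
```

```bash
python3 -m crank '[[[0.06,-0.45,0.2],-0.1,85],[[0,0,0.6],0,85],[[0,0,0.6],0,85],[[0,0,0.4],0,85],[[0,0,0.2],0,85],[[0,0,0],0,85]]'; python3 - <<'E'
from bench import r
from h import *
s=r.state();p=(s["eef_pos"],s["eef_rot"]);M=Ro.from_euler('xyz',p[1],degrees=True).as_matrix()
print(p,(M.T@(np.array([.537,.3925,.043])-p[0]))/.04)
E
```

```text
time: 4.92
eef_pos: [0.5404, 0.4023, 0.0763]
eef_rot: [179.1, -0.6, 24.9]
force: [-0.3, -0.8, 0.1]
opening: 0.0851
(array([0.54035511, 0.40230442, 0.07626779]), array([179.1160528 ,  -0.62694277,  24.90764491])) [-0.18839565  0.17416462  0.83246898]
```

```bash
python3 -m crank '[[[-0.18,0.17,0.3],0,85],[[0,0,0.3],0,85],[[0,0,0.1],0,85],[[0,0,0],0,85]]'; python3 - <<'E'
from bench import r
from h import *
s=r.state();p=(s["eef_pos"],s["eef_rot"]);M=Ro.from_euler('xyz',p[1],degrees=True).as_matrix()
print(p,(M.T@(np.array([.537,.3925,.043])-p[0]))/.04)
E
```

```text
time: 5.42
eef_pos: [0.5378, 0.3923, 0.0477]
eef_rot: [179.1, -0.7, 24.9]
force: [0.2, -0.2, 0.6]
opening: 0.0852
(array([0.53775961, 0.39230283, 0.04773474]), array([179.11844706,  -0.74268931,  24.86523097])) [-0.01669024 -0.01427382  0.11795633]
```

```bash
python3 -m crank '[[[0,0,0.12],0,85],[[0,0,0],0,60],[[0,0,0],0,30],[[0,0,0],0,30],[[0,0,0],0,30],[[0,0,0],0,30]]'; python3 - <<'E'
from bench import r
from h import *
s=r.state();print(s["eef_pos"],s["eef_rot"],s["force"],s["opening"])
E
```

```text
time: 6.18
eef_pos: [0.5383, 0.3931, 0.0435]
eef_rot: [179.2, -0.8, 24.9]
force: [0.3, 0.6, -1.7]
opening: 0.0373
[0.53831076 0.39305822 0.0434643 ] [179.15312451  -0.83227905  24.87335878] [ 0.25661782  0.56677933 -1.67763225] 0.03726320980280131
```

```bash
python3 -m crank '[[[0,0,-0.2],0,30],[[0,0,-0.4],0,30],[[0,0,-0.6],0,30],[[0,0,-0.7],0,30],[[0,0,-0.7],0,30],[[0,0,-0.6],0,30],[[0,0,-0.5],0,30],[[0,0,-0.3],0,30],[[0,0,0],0,30]]'; python3 - <<'E'
from bench import r
from h import *
s=r.state();print(s["eef_pos"],s["eef_rot"],s["force"],s["opening"])
E
```

```text
time: 7.3
eef_pos: [0.5342, 0.395, 0.2155]
eef_rot: [179.2, -1.0, 24.9]
force: [0.2, -0.4, -1.8]
opening: 0.0373
[0.53424991 0.39499374 0.215488  ] [179.19891457  -0.9913706   24.9436851 ] [ 0.17810968 -0.425025   -1.81179646] 0.03732628384901112
```

```bash
python3 -m crank '[[[-0.3,0.5,0],0,30],[[-0.5,0.8,0],0.04,30],[[-0.5,0.8,0],0.04,30],[[-0.5,0.8,0],0.04,30],[[-0.5,0.8,0],0.04,30],[[-0.5,0.8,0],0.04,30],[[-0.5,0.8,0],0.04,30],[[-0.5,0.8,0],0.04,30],[[-0.5,0.8,0],0.04,30],[[-0.5,0.8,0],0.04,30],[[-0.5,0.8,0],0,30],[[-0.5,0.8,0],0,30],[[-0.5,0.8,0],0,30],[[-0.4,0.6,0],0,30],[[-0.2,0.3,0],0,30],[[0,0,0],0,30]]'; python3 - <<'E'
from bench import r
from h import *
c=snap(r,"wrist",4);p=c["pose"]
s=r.state();print(p,s["force"],s["opening"],s["qpos"])
M=Ro.from_euler('xyz',p[1],degrees=True).as_matrix()
print((M.T@(np.array([.443,-.1657,.15])-p[0]))/.04)
E
```

```text
time: 9.3
eef_pos: [0.4364, -0.136, 0.2029]
eef_rot: [179.8, 0.5, 21.3]
force: [0.6, 0.5, -0.8]
opening: 0.0374
(array([ 0.43641291, -0.13603233,  0.20293614]), array([179.82605285,   0.53479176,  21.26270067])) [-0.4403027   0.10266939 -0.53522916] 0.03702317530631799 [ 43.0160078    6.0910433  -33.4930218  114.32229362   4.29918309
  61.02995465 -61.0925035 ]
[-0.10314604  0.74689794  1.3266975 ]
```

View pics/wrist4.png

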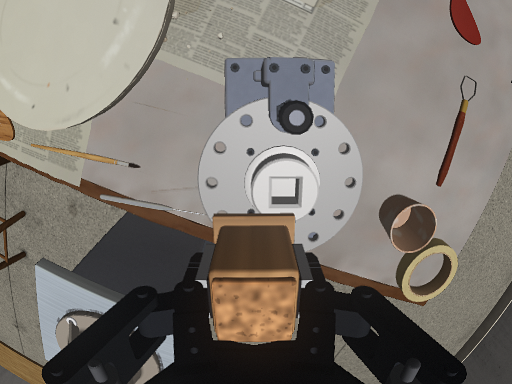

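The chuck is held and the socket shows at (285,190). I'll measure the chuck's offset in the tool frame.

```bash
python3 - <<'E'
from h import *
c=load("wrist",4)
a=cv2.resize(c["img"][200:350,185:325,::-1],None,fx=4,fy=4,interpolation=cv2.INTER_CUBIC);cv2.imwrite("pics/w4z.png",a)
a=cv2.resize(c["img"][140:225,235:330,::-1],None,fx=6,fy=6,interpolation=cv2.INTER_CUBIC);cv2.imwrite("pics/w4n.png",a)
E
```

```text
(no output)
```

View pics/w4z.png

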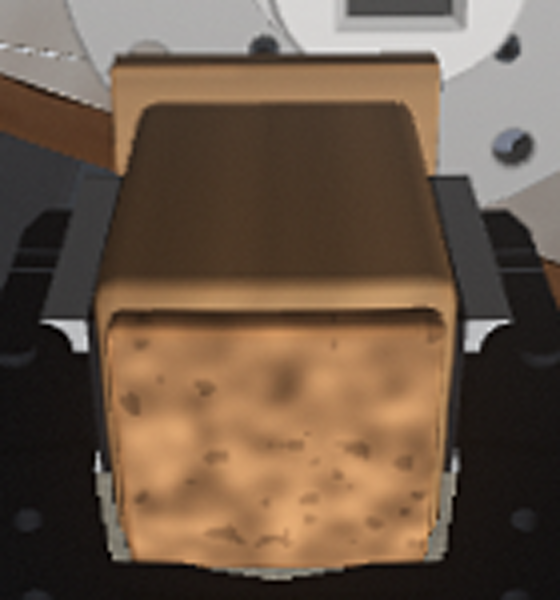

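View pics/w4n.png

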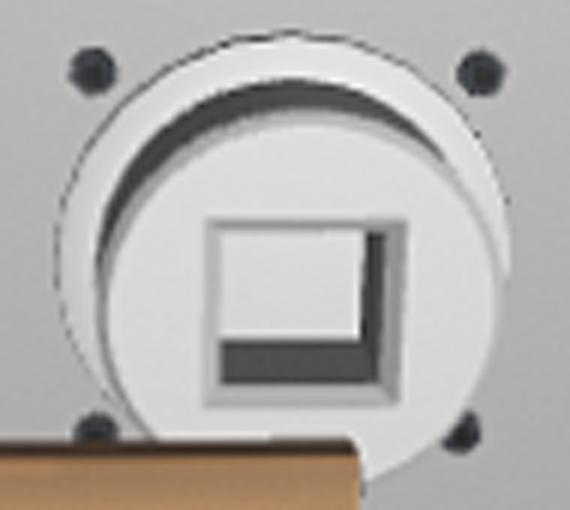

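```bash
python3 - <<'E'
from h import *
np.set_printoptions(precision=4,suppress=True)
c=load("wrist",4);p=c["pose"];I=(np.zeros(3),np.zeros(3))
def q(pts,x0,y0,f,z,p): return np.array([plane(c,(x0+(x+.5)/f-.5,y0+(y+.5)/f-.5),z,p) for x,y in pts])
print("plate top edge",q([(112,66),(440,66)],185,200,4,.0075,I))
print("plate bot edge",q([(112,55),(440,53)],185,200,4,.0135,I))
print("block top edge",q([(97,290),(457,290)],185,200,4,-.0425,I))
C=q([(110,325),(445,325),(430,562),(135,560)],185,200,4,-.0475,I);print("cork",C,C.mean(0))
S=q([(205,218),(408,220),(400,405),(203,405)],235,140,6,.078,p);print("sock",S.mean(0))
for i in range(4):
    d=S[(i+1)%4]-S[i];print(np.linalg.norm(d)*1e3,np.degrees(np.arctan2(d[1],d[0])))
B=q([(93,72),(481,73),(463,432),(97,432)],235,140,6,.046,p);print("screws",B.mean(0))
for i in range(4):
    d=B[(i+1)%4]-B[i];print(np.linalg.norm(d)*1e3,np.degrees(np.arctan2(d[1],d[0])))
E
```

```text
plate top edge [[ 0.0209 -0.0228  0.0075]
 [ 0.0209  0.0225  0.0075]]
plate bot edge [[ 0.0201 -0.0237  0.0135]
 [ 0.0204  0.0233  0.0135]]
block top edge [[ 0.0171 -0.0183 -0.0425]
 [ 0.0172  0.0182 -0.0425]]
cork [[ 0.0163 -0.0164 -0.0475]
 [ 0.0164  0.0164 -0.0475]
 [-0.0176  0.0174 -0.0475]
 [-0.0173 -0.0161 -0.0475]] [-0.0006  0.0003 -0.0475]
sock [ 0.4432 -0.1659  0.078 ]
31.966349321735684 -69.03247264092002
31.169288669207983 -158.06331502958201
32.129740374026426 111.08896607146482
31.2350485248781 21.635030779717425
screws [ 0.4429 -0.166   0.046 ]
66.91072914254532 -68.31452905564973
66.81935521682827 -158.00907063159138
67.24879261621894 111.04419988322304
66.06575705951835 21.704878239436827
```

```bash
cat > tgt.py <<'E'
from bench import r
from h import *
np.set_printoptions(precision=4,suppress=True)
Mg=Ro.from_euler('xyz',[179.153,-.832,24.873],degrees=True).as_matrix()
up=Mg.T@np.array([0,0,1.])
s=r.state();p=s["eef_pos"];M=Ro.from_euler('xyz',s["eef_rot"],degrees=True).as_matrix()
sh=np.array([-.0022,0,.0135]);tip=sh-up*.024
S=np.array([.4431,-.1658,.078])
print("pose",p,s["eef_rot"],"F",s["force"],s["torque"],"open",s["opening"],"t",s["time"])
print("tip w",p+M@tip,"shoulder w",p+M@sh,"axis",M@up)
for h in (.012,-.024): print(h,"tool units",M.T@(S+[0,0,h]-(p+M@tip))/.04)
E
python3 tgt.py
```

```text
pose [ 0.4366 -0.1352  0.203 ] [179.8439   0.5238  21.3429] F [-0.4403  0.1027 -0.5352] [ 0.0246 -0.0061  0.0103] open 0.03702317530631799 t 9.35
tip w [ 0.4338 -0.136   0.1655] shoulder w [ 0.4345 -0.136   0.1895] axis [ 0.0264 -0.0026  0.9996]
0.012 tool units [-0.0383  0.7737  1.8898]
-0.024 tool units [-0.0301  0.7712  2.7897]
```

```bash
python3 -m crank '[[[0,0.4,0],-0.03,30],[[-0.02,0.35,0.2],0,30],[[0,0,0.5],0,30],[[0,0,0.5],0,30],[[0,0,0.3],0,30],[[0,0,0.1],0,30],[[0,0,0],0,30]]'; python3 tgt.py
```

```text
time: 10.22
eef_pos: [0.4507, -0.1645, 0.1359]
eef_rot: [179.9, 0.4, 22.0]
force: [-1.1, -0.7, -1.3]
opening: 0.0376
pose [ 0.4507 -0.1645  0.1359] [179.8643   0.3807  21.976 ] F [-1.1072 -0.7163 -1.2764] [-0.0116 -0.0287  0.012 ] open 0.0375597186846732 t 10.225
tip w [ 0.448  -0.1653  0.0984] shoulder w [ 0.4485 -0.1654  0.1224] axis [ 0.0243 -0.0036  0.9997]
0.012 tool units [-0.1157 -0.0351  0.2106]
-0.024 tool units [-0.1098 -0.0372  1.1106]
```

```bash
python3 -m crank '[[[-0.12,-0.03,0],0.04,30],[[0,0,0.12],0,30],[[0,0,0],0,30]]'; python3 tgt.py;  python3 - <<'E'
from bench import r
from h import *
c=snap(r,"wrist",5)
b=snap(r,"scene",5)
a=cv2.resize(c["img"][120:345,170:340,::-1],None,fx=2.6,fy=2.6,interpolation=cv2.INTER_CUBIC)
d=cv2.resize(b["img"][110:210,265:350,::-1],None,fx=4,fy=4,interpolation=cv2.INTER_CUBIC)
o=np.zeros((600,800,3),np.uint8);o[:a.shape[0],:a.shape[1]]=a;o[:400,450:790]=d;cv2.imwrite("pics/c5.png",o)
E
```

```text
time: 10.6
eef_pos: [0.4463, -0.1657, 0.1322]
eef_rot: [179.7, 0.3, 21.5]
force: [-0.1, -0.3, -1.8]
opening: 0.0375
pose [ 0.4463 -0.1657  0.1322] [179.7301   0.2759  21.5425] F [-0.1164 -0.3193 -1.7935] [-0.0028  0.0274 -0.0607] open 0.03747997826549838 t 10.6
tip w [ 0.4437 -0.1665  0.0947] shoulder w [ 0.4442 -0.1666  0.1187] axis [ 0.0217 -0.0023  0.9998]
0.012 tool units [-0.0072 -0.0228  0.1173]
-0.024 tool units [-0.0029 -0.027   1.0173]
```

View pics/c5.png

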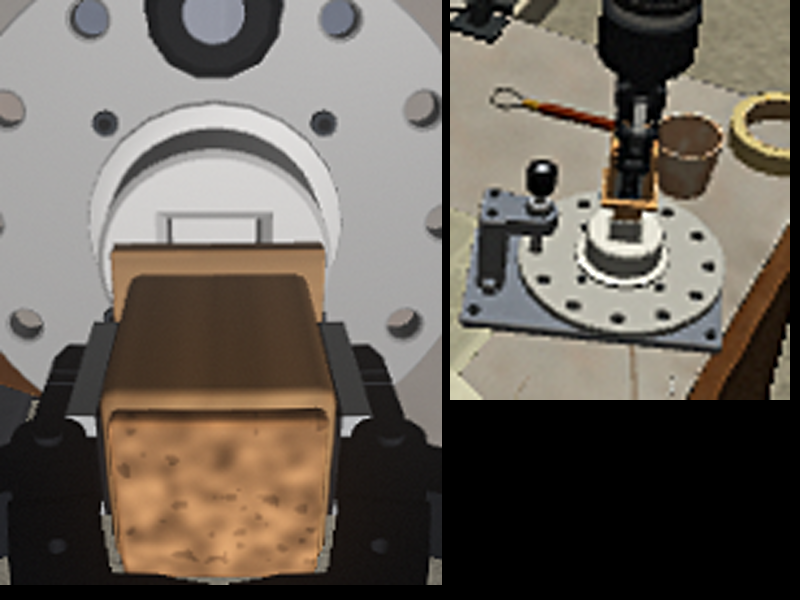

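Wrist view: the shoulder plate (112–325) is centred over the socket (157–270), and the scene view shows the tenon just above the nose. Descending in stages.

```bash
python3 -m crank '[[[0,-0.02,0.15],0,30],[[0,0,0.2],0,30],[[0,0,0.2],0,30],[[0,0,0.1],0,30]]'; python3 tgt.py
```

```text
time: 11.2
eef_pos: [0.4463, -0.1651, 0.1048]
eef_rot: [179.7, 0.3, 21.5]
force: [-0.0, -0.1, -0.9]
opening: 0.0376
pose [ 0.4463 -0.1651  0.1048] [179.7038   0.2558  21.5473] F [-0.0094 -0.0583 -0.89  ] [-0.0576  0.1226 -0.0039] open 0.0375962767204039 t 11.2
tip w [ 0.4437 -0.166   0.0673] shoulder w [ 0.4442 -0.166   0.0913] axis [ 0.0212 -0.002   0.9998]
0.012 tool units [-0.0149 -0.0073 -0.5675]
-0.024 tool units [-0.0109 -0.0119  0.3325]
```

```bash
python3 -m crank '[[[0,0,0.15],0,30],[[0,0,0.12],0,30],[[0,0,0.06],0,30]]'; python3 tgt.py
```

```text
time: 11.58
eef_pos: [0.4459, -0.1652, 0.0913]
eef_rot: [179.8, 0.4, 21.5]
force: [-7.8, 0.9, 23.3]
opening: 0.0376
pose [ 0.4459 -0.1652  0.0913] [179.7511   0.3551  21.5212] F [-7.7999  0.925  23.3411] [0.67   1.5493 0.0499] open 0.03762790730193699 t 11.575
tip w [ 0.4433 -0.1661  0.0538] shoulder w [ 0.4438 -0.1661  0.0778] axis [ 0.0231 -0.0021  0.9997]
0.012 tool units [-0.0066 -0.0041 -0.9051]
-0.024 tool units [-0.001  -0.008  -0.0051]
```

```bash
python3 -m crank '[[[0,0,0],0,30],[[0,0,0],0,46],[[0,0,0],0,60],[[0,0,0],0,80],[[0,0,0],0,85]]'; python3 tgt.py;  python3 - <<'E'
from bench import r
from h import *
c=snap(r,"wrist",6)
b=snap(r,"scene",6)
a=cv2.resize(c["img"][120:345,170:340,::-1],None,fx=2.6,fy=2.6,interpolation=cv2.INTER_CUBIC)
d=cv2.resize(b["img"][110:210,265:350,::-1],None,fx=4,fy=4,interpolation=cv2.INTER_CUBIC)
o=np.zeros((600,800,3),np.uint8);o[:a.shape[0],:a.shape[1]]=a;o[:400,450:790]=d;cv2.imwrite("pics/c6.png",o)
E
```

```text
time: 12.2
eef_pos: [0.4472, -0.1653, 0.0919]
eef_rot: [179.7, 0.2, 21.5]
force: [-0.5, -0.5, 0.5]
opening: 0.0852
pose [ 0.4472 -0.1653  0.0919] [179.6653   0.231   21.5288] F [-0.5003 -0.462   0.5306] [ 0.0092 -0.0143  0.0396] open 0.08523016195789357 t 12.2
tip w [ 0.4446 -0.1662  0.0544] shoulder w [ 0.4451 -0.1662  0.0784] axis [ 0.0205 -0.0015  0.9998]
0.012 tool units [-0.0354 -0.0179 -0.8894]
-0.024 tool units [-0.0318 -0.0231  0.0106]
```

View pics/c6.png

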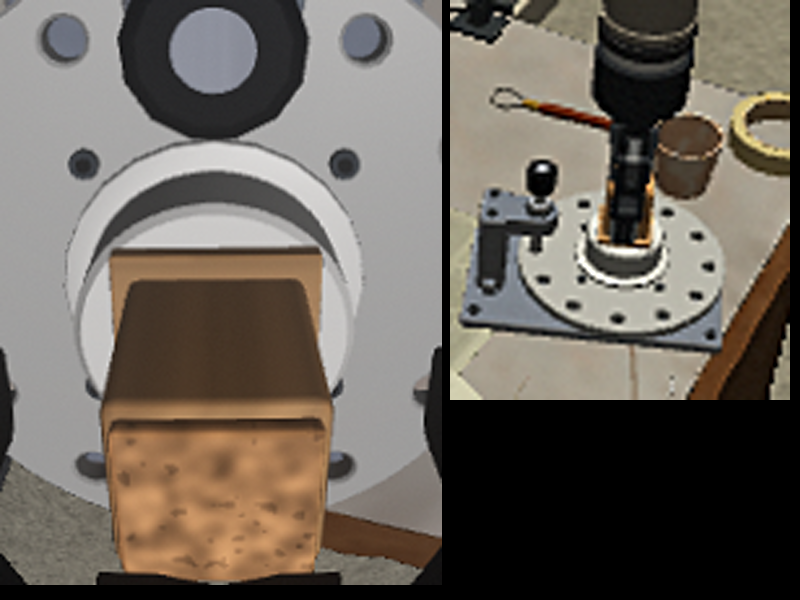

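```bash
python3 -m crank '[[[0,0,-0.3],0,85],[[0,0,-0.6],0,85],[[0,0,-0.8],0,85],[[0,0,-0.8],0,85],[[0,0,-0.6],0,85],[[0,0,-0.2],0,85],[[0,0,0],0,85]]';  python3 - <<'E'
from bench import r
from h import *
c=snap(r,"wrist",7);p=c["pose"];print(p)
b=snap(r,"scene",7);e=snap(r,"side",7)
a=cv2.resize(c["img"][60:285,170:340,::-1],None,fx=2.6,fy=2.6,interpolation=cv2.INTER_CUBIC)
d=cv2.resize(b["img"][130:210,265:350,::-1],None,fx=4,fy=4,interpolation=cv2.INTER_CUBIC)
f=cv2.resize(e["img"][150:215,230:310,::-1],None,fx=4,fy=4,interpolation=cv2.INTER_CUBIC)
o=np.zeros((600,800,3),np.uint8);o[:a.shape[0],:a.shape[1]]=a;o[:320,450:790]=d;o[330:590,450:770]=f;cv2.imwrite("pics/c7.png",o)
E
```

```text
time: 13.18
eef_pos: [0.4477, -0.1639, 0.2316]
eef_rot: [179.6, 0.1, 21.6]
force: [-0.3, -0.8, -0.6]
opening: 0.085
(array([ 0.44767623, -0.16385301,  0.23156062]), array([1.79566051e+02, 1.26526296e-01, 2.15992560e+01]))
```

View pics/c7.png

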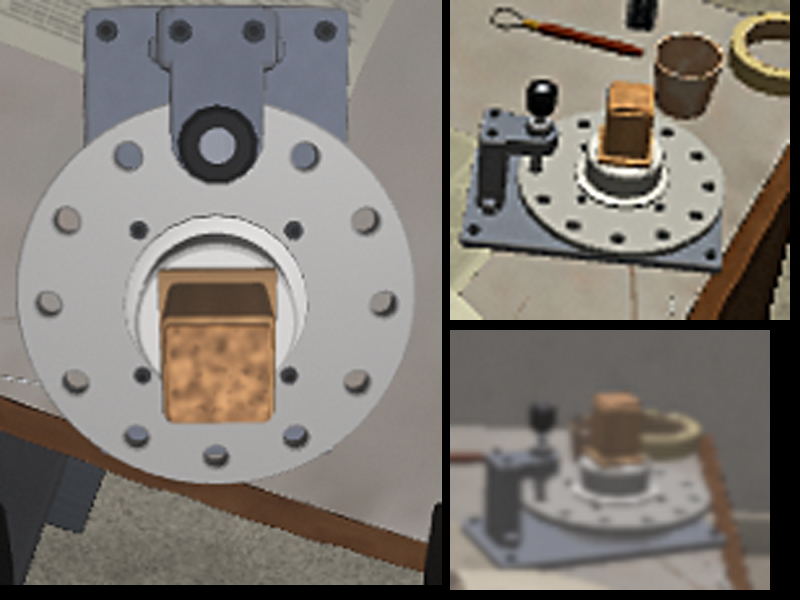

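```bash
python3 - <<'E'
from h import *
np.set_printoptions(precision=4,suppress=True)
c=load("wrist",7);p=c["pose"]
def q(pts,z): return np.array([plane(c,(170+(x+.5)/2.6-.5,60+(y+.5)/2.6-.5),z,p) for x,y in pts])
N=q([(159,268),(277,268)],.084);print("plate",N,N.mean(0),np.linalg.norm(N[0]-N[1]))
C=q([(163,325),(274,321),(273,422),(168,424)],.139);print("cork",C.mean(0),[np.linalg.norm(C[i]-C[i-1]) for i in range(4)])
print("expected plate-front mid",np.array([.4431,-.1658])+.023*np.array([np.cos(.377),np.sin(.377)]))
k=q([(217,145)],.1365)[0];print("knob",k)
M=Ro.from_euler('xyz',p[1],degrees=True).as_matrix()
T=np.array([.4431+.075*np.cos(np.radians(21.6)),-.1658+.075*np.sin(np.radians(21.6)),.110]);print(T)
print((M.T@(T-p[0]))/.04)
E
```

```text
plate [[ 0.4578 -0.1362  0.084 ]
 [ 0.4745 -0.1784  0.084 ]] [ 0.4662 -0.1573  0.084 ] 0.04542236933157608
cork [ 0.4448 -0.1659  0.139 ] [np.float64(0.034483776444735145), np.float64(0.03537004205144397), np.float64(0.035116303956924), np.float64(0.035056213148819855)]
expected plate-front mid [ 0.4645 -0.1573]
knob [ 0.5128 -0.1381  0.1365]
[ 0.5128 -0.1382  0.11  ]
[ 1.7574 -0.0199  3.0351]
```

Chuck is seated and upright: the cork top measures 35 mm square at 0.139 m and the plate front is within 2 mm of where it should be. The pin is still in. Going to the knob.

```bash
cat > kt.py <<'E'
from bench import r
from h import *
np.set_printoptions(precision=4,suppress=True)
s=r.state();p=s["eef_pos"];M=Ro.from_euler('xyz',s["eef_rot"],degrees=True).as_matrix()
print("pose",p,s["eef_rot"],"F",s["force"],"open",s["opening"],"t",s["time"])
print("to grip",(M.T@(np.array([.5128,-.1382,.106])-p))/.04)
E
python3 -m crank '[[[0.6,0,0],0,85],[[0.6,0,0],0,85],[[0.4,0,0],0,85],[[0.1,0,0.1],0,85],[[0,0,0],0,85]]'; python3 kt.py
```

```text
time: 13.95
eef_pos: [0.5082, -0.1383, 0.2207]
eef_rot: [-180.0, 0.7, 21.5]
force: [-1.2, 0.2, -0.2]
opening: 0.0848
pose [ 0.5082 -0.1383  0.2207] [-179.9561    0.7017   21.531 ] F [-1.1802  0.175  -0.2222] open 0.08484366338797525 t 13.95
to grip [0.1422 0.0426 2.8647]
```

```bash
python3 -m crank '[[[0.14,0.04,0.2],0,85],[[0,0,0.4],0,85],[[0,0,0.5],0,85],[[0,0,0.3],0,85],[[0,0,0.1],0,85],[[0,0,0],0,85]]'; python3 kt.py
```

```text
time: 14.7
eef_pos: [0.5109, -0.1396, 0.1558]
eef_rot: [-179.9, 0.9, 21.4]
force: [0.5, -0.2, 0.5]
opening: 0.0851
pose [ 0.5109 -0.1396  0.1558] [-179.937     0.8985   21.3777] F [ 0.4912 -0.154   0.5106] open 0.08508282026890923 t 14.7
to grip [ 0.076  -0.0133  1.2436]
```

```bash
python3 -m crank '[[[0.07,-0.01,0.3],0,85],[[0,0,0.4],0,85],[[0,0,0.3],0,85],[[0,0,0.1],0,85],[[0,0,0],0,85]]'; python3 kt.py; python3 - <<'E'
from bench import r
from h import *
snap(r,"wrist",8)
E
```

```text
time: 15.32
eef_pos: [0.5134, -0.1384, 0.1091]
eef_rot: [-180.0, 0.9, 21.4]
force: [-0.1, -0.1, -0.1]
opening: 0.0849
pose [ 0.5134 -0.1384  0.1091] [-179.9719    0.852    21.3808] F [-0.0884 -0.1043 -0.1247] open 0.0849012150610724 t 15.325
to grip [-0.0102 -0.0091  0.077 ]
```

View pics/wrist8.png

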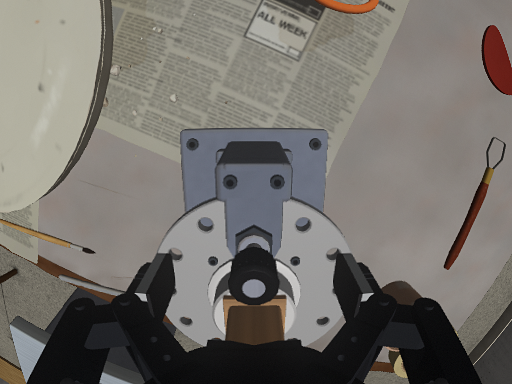

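The knob at (254,285) is centred between the fingers, with the chuck behind it at (255,325). Closing.

```bash
python3 -m crank '[[[0,0,0.06],0,85],[[0,0,0],0,50],[[0,0,0],0,10],[[0,0,0],0,10],[[0,0,0],0,10],[[0,0,0],0,10],[[0,0,0],0,10]]'; python3 kt.py
```

```text
time: 16.25
eef_pos: [0.5141, -0.1379, 0.1082]
eef_rot: [180.0, 0.7, 21.4]
force: [-0.3, 1.2, 1.2]
opening: 0.0219
pose [ 0.5141 -0.1379  0.1082] [179.963    0.7435  21.3809] F [-0.3493  1.1734  1.1935] open 0.02187013546781329 t 16.25
to grip [-0.033  -0.0064  0.055 ]
```

```bash
python3 -m crank '[[[0,0,-0.1],0,10],[[0,0,-0.12],0,10],[[0,0,-0.08],0,10]]'; python3 kt.py
```

```text
time: 16.62
eef_pos: [0.514, -0.1379, 0.1188]
eef_rot: [-180.0, 0.7, 21.4]
force: [3.8, 0.8, -8.9]
opening: 0.0222
pose [ 0.514  -0.1379  0.1188] [-179.9774    0.7244   21.3957] F [ 3.8431  0.8399 -8.9159] open 0.02221042244014901 t 16.625
to grip [-0.0269 -0.0052  0.3194]
```

```bash
python3 -m crank '[[[0,0,-0.08],0,10],[[0,0,-0.1],0,10],[[0,0,-0.06],0,10]]'; python3 kt.py
```

```text
time: 17.0
eef_pos: [0.5138, -0.1379, 0.1266]
eef_rot: [-179.9, 0.7, 21.4]
force: [8.6, -1.4, -27.4]
opening: 0.0219
pose [ 0.5138 -0.1379  0.1266] [-179.9204    0.6835   21.4202] F [  8.624   -1.4413 -27.3591] open 0.02188301647214374 t 17.0
to grip [-0.0204 -0.0006  0.5142]
```

```bash
python3 -m crank '[[[0,0,-0.03],0,10],[[0,0,-0.03],0,10]]'; python3 kt.py; python3 - <<'E'
from bench import r
from h import *
c=snap(r,"wrist",9);b=snap(r,"scene",9);e=snap(r,"side",9)
a=c["img"][100:384,100:400,::-1]
d=cv2.resize(b["img"][120:210,260:350,::-1],None,fx=4,fy=4,interpolation=cv2.INTER_CUBIC)
f=cv2.resize(e["img"][140:205,230:310,::-1],None,fx=5,fy=3.6,interpolation=cv2.INTER_CUBIC)
o=np.zeros((600,800,3),np.uint8);o[:284,:300]=a;o[:360,410:770]=d;o[362:596,395:795]=f;cv2.imwrite("pics/c9.png",o)
E
python3 kt.py
```

```text
time: 17.25
eef_pos: [0.5139, -0.1379, 0.1265]
eef_rot: [-179.9, 0.6, 21.4]
force: [6.2, -1.0, -17.2]
opening: 0.0218
pose [ 0.5139 -0.1379  0.1265] [-179.8677    0.5979   21.4383] F [  6.1563  -0.9729 -17.2144] open 0.021838899035210857 t 17.25
to grip [-0.0233 -0.0017  0.5118]
pose [ 0.5139 -0.1379  0.1265] [-179.8671    0.6      21.4351] F [  6.8573   0.1807 -17.3448] open 0.02211615201006172 t 17.4
to grip [-0.0229 -0.0015  0.5116]
```

View pics/c9.png

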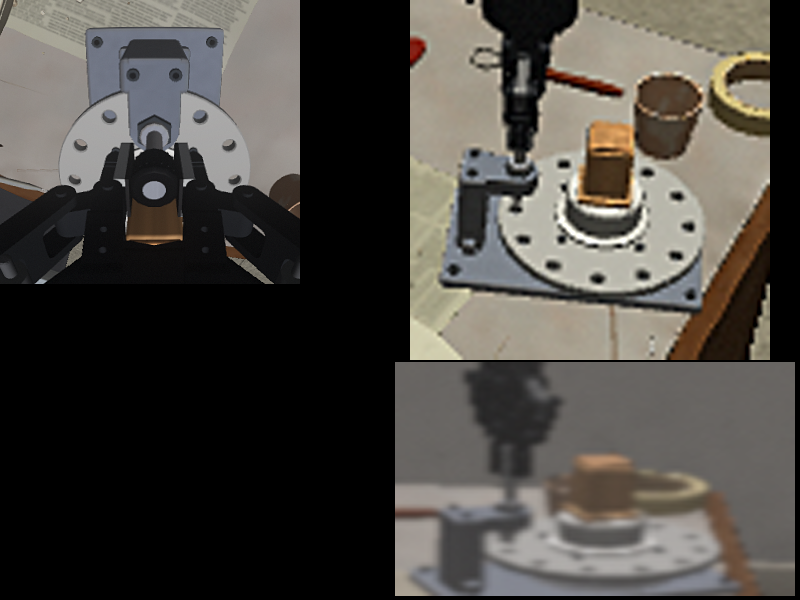

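```bash
python3 - <<'E'
from h import *
for t,uv in((8,(254,290)),(9,(254,290))):
    c=load("wrist",t);p=c["pose"]
    z=.1365 if t==8 else .1545
    im=c["img"];g=cv2.cvtColor(im,cv2.COLOR_RGB2GRAY)
    m=(g[270:310,235:275]>120).astype(np.uint8);n,l,s,ce=cv2.connectedComponentsWithStats(m)
    for i in range(1,n):
        if s[i,4]>60:
            u=ce[i]+[235,270];print(t,u,s[i],[(zz,plane(c,u,zz,p).round(4)) for zz in (z-.004,z,z+.004)])
E
```

```text
8 [253.47058824 288.        ] [  8  10  22  17 306] [(0.1325, array([ 0.5091, -0.1398,  0.1325])), (0.1365, array([ 0.512 , -0.1387,  0.1365])), (0.1405, array([ 0.5148, -0.1376,  0.1405]))]
9 [253.79113924 289.67405063] [  8  11  23  18 316] [(0.1505, array([ 0.5091, -0.1398,  0.1505])), (0.1545, array([ 0.512 , -0.1386,  0.1545])), (0.1585, array([ 0.5148, -0.1375,  0.1585]))]
```

Using the knob's known x and y, the knob top's ray gives z = 0.1545 m, which is 18.0 mm up. The steady 17 N pull is more than the 10 N spring, so the pin is on its stop. Handing in.

```bash
python3 - <<'E'
from bench import r
print(r.job_done())
E
python3 kt.py
```

```text
the job is handed in; nothing more can be done
None
the job is handed in; nothing more can be done
```

The square chuck is in the head's socket, and the gripper is holding the index pin up at its stop. I handed the job in at about 17.4 s; the hand-in reports no verdict.

**Chuck:** I gripped it across the rack's y, lifted it clear and lowered it into the socket with the pin still in its hole. I pressed until the shoulder met the rim (about 23 N, shoulder at 78 mm), then let go. Afterwards it measured upright, with its cork top at the height expected for fully home. Positions agreed to within about 2 mm, and there was no visible gap or lean.

**Index pin:** I gripped the knob across the base's y and raised it; the hand rose 18.4 mm.
- **Height:** the last wrist image puts the knob top 18.0 mm above where it started.
- **Pull:** it peaked at 27 N, then held steady at about 17 N. That is more than the spring's 10 N, so the pin is on its stop. The scene view shows its hole open.

**Disagreements:**
- The tool was tilted by about 1° at times; the chuck itself was about 1.3° off upright while it went in, before I let go.
- A sideways force of about 6–7 N remains on the knob.

**Left alone:** I never approached the round chuck or the cups. The near cup looked unmoved in the last images, but I did not re-measure the round chuck or the wheel cup.

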